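# Take the left-hand-thread gas cap off the bar table

## Robot

A 6-joint arm with a two-finger parallel gripper is mounted at the origin on the work surface. World frame = base frame: x ahead of the robot, y to its left, z up, the work surface at z = 0. Lengths are in m, angles in rad, forces in N, time in s.
With the tool pointing down it reaches from about 0.35 to 0.775 m from the base axis. Payload 5.5 kg.
Tool frame: the origin (TCP) lies on the centre line of the jaws, within the pads' length; the fingertips stand 14 mm ahead of it and the grasp point (between the pads) lies 5 mm behind it (r.nose_length is the z of the fingertips in the tool frame, in m); z points along the fingers, y is the line along which they close (so a half turn about z gives the same grasp; the last joint's range is limited). The gripper opens to 85 mm and grips with 20 to 120 N. Pads are 22 mm wide; open, the fingers measure 114 mm over their backs; the gripper's body (76 mm by 85 mm) begins 54 mm behind the grasp point. The pads swing forward as they close: fully open they stand 13 mm farther back than shut.
Start: joints at [1.059, 0.313, 0.046, 1.304, 0, 1.431], TCP at [0.209, 0.536, 0.213] pointing down, gripper open.
Joint ranges: [-2.76, 2.76], [-0.86, 1.69], [-1.03, 1.26], [-2.2, 2.34], [-1.47, 1.5], [-3.14, 3.14]. Speed limits (rad/s): [2.57, 2.57, 3.14, 3.14, 3.14, 3.14].

## Interface

Orientations are given as a 3x3 rotation matrix whose columns are the frame's x, y, z axes.
In Python, from workcell import r, set_gripper, kinematics, readout, eyes, close_job gives the robot as it stands. Calls block until the motion is done:
- r.move_to(position, orientation): joint-space move of the TCP to a pose.
- r.move_linear(position, vel=0.15, frame=None, f_stop=None): straight line of the TCP; frame=None keeps the orientation; vel is the mean speed in m/s. With f_stop (N) it stops when the force on the tool has changed by that much, and returns True; else False.
- r.set_joints(angles): joint-space move.
- set_gripper(opening, grasp_force=None): opening from 0.0 (shut) to 1.0 (fully open); grasp_force is the grip in N (None keeps the last); returns when the fingers have stopped.
- r.pause(seconds).
- kinematics.inverse_kinematics(position, orientation): joint angles nearest the present ones, or None.
- readout.state(): the state.
- eyes.grab_frame(name): name is "scene" or "top" or "wrist"; returns the picture (420x560x3 uint8, red, green, blue); there is no depth.
- eyes.camera_info(name): a dict with "camera_matrix" (3x3 intrinsics, pixels), "D" ([k1, k2, p1, p2, k3] as OpenCV has them; the pictures are not rectified), "extrinsics" (4x4, takes a point from camera to world coordinates). Camera axes: x right, y down, z forward; pixel columns grow to the right and rows downward; lengths in m; the calibration is good to about 2 mm. A picture is of the moment at which its call begins: read the wrist's pose just before it. camera_info takes no time and is no camera call; for the wrist camera it gives the pose at the moment of the call.
A pose or a line that the arm cannot do raises r.Unreachable and nothing moves.
- close_job(): hands the job in; it is judged then, once.
The state is a dict: "t": time; "qpos": joint angles; "joint_velocities": joint speeds; "tau": joint torques, N m; "tool_pos": TCP position; "orientation": TCP orientation; "wrist_force": force on the tool from outside, world axes, zero at the start; "torque": the same for the moment, N m; "gripper_width": opening from 0.0 (shut) to 1.0 (fully open); "finger_force": force on a finger pad.
Only numpy, scipy, OpenCV 4.12 (cv2) and the standard library are available. Lean on these libraries where they do the work, as an engineer would, in place of code of your own. Each camera call takes 0.05 s, during which the arm holds its last target. There are 200 camera calls.

## Task

We are about to hook up the table heater: unscrew the brass cap with the red wing from the fuel gas outlet and set it down gently, upright, in the middle of the wooden coaster. Like all fuel gas fittings it has a left-hand (reverse) thread, so turn it clockwise, the opposite way from normal, until the wing lines up with the two white marks on the outlet, and only then lift it off. Do not turn the look-alike cap with the green wing.

Things in the scene. Friction and masses are not known exactly. Their poses are not given: they have to be found in the camera images.
- gas_cap: Loose brass screw cap with a red wing, 0.2 kg. Origin: centre of its flat underside, on which it stands; z up, x along the wing. Round body 60 mm across, 0 to 28 mm above the origin; wing 46 long (x), 12 thick (y), 28 to 60 mm above it: pinch its thickness from above. Starts with the wing 57 to 69 deg counter-clockwise (from above) of the outlet's marks. Turns easily, does not rise while turning.
- gas_outlet: Fixed black gas outlet, red band, foot 104 mm across, body 90 across, 40 high. Origin: centre of underside; z up; x runs through the 2 white marks on its top. Closed cap: origin 43 mm up on this axis. Clockwise its wing comes to the marks; from 15 deg before to 8 past (stop) it lifts off, clear after 25 mm; over 30 deg off it is locked. Green-banded look-alike 220 mm or more to the left or right.
- coaster: Loose wooden coaster, 100 mm across, 10 mm thick, flat on the table; origin: centre of its underside, z up. Also about, 60 mm or more from cap and coaster: a 175 mm tall beer glass far right (y below -0.36), a 70 mm high red toothpick holder far left (y above 0.35), five flat blue dominoes beyond the outlets (x above 0.78).
- co2_cap (a joint): Turn of the other, green-winged brass cap (same shape and size) on the green-banded outlet, rad; 0 as it starts, growing counter-clockwise seen from above. It is to stay closed, within 0.2 rad of 0.
Mind the look-alikes: they are no part of the job. Leave any blue look-alike of the gas_cap alone.

How it is judged:
On the way, in this order (a step that is already met when the one before it is completed fails the run):
1. the red-winged cap is turned clockwise until its wing is within about 25 degrees of the white marks while still seated on the outlet (angle between the x axis of gas_cap and the x axis of gas_outlet, either way round below 0.45 rad and horizontal distance between gas_cap and gas_outlet below 0.008 m and z of gas_cap in the frame of gas_outlet below 0.052 m), for 0.1 s.
2. the cap is carried, still in the fingers, to within 20 mm above the coaster's top (horizontal distance between gas_cap and coaster below 0.03 m and z of gas_cap in the frame of coaster below 0.03 m and contact force between the fingers and gas_cap above 0.5 N), for 0.05 s.
At the end, for the whole second after the job is handed in: The red-winged cap stands upright (within about 8 degrees), released and at rest, on the coaster, its centre within 20 mm of the coaster's; the coaster lies flat on the table; the green-winged cap is within 0.2 rad of where it was (horizontal distance between gas_cap and coaster below 0.02 m and z of gas_cap in the frame of coaster between 0.006 and 0.014 m and angle between gas_cap's own z axis and vertical below 0.15 rad and height (world z) of coaster below 0.006 m and angle between coaster's own z axis and vertical below 0.1 rad and linear speed of gas_cap below 0.02 m/s and value of joint co2_cap between -0.2 and 0.2 rad); the robot touches nothing.
It fails at once if the red-winged cap is turned the wrong way on the outlet (counter-clockwise), its wing over 86 degrees from the white marks (angle between the x axis of gas_cap and the x axis of gas_outlet, either way round above 1.5 rad and horizontal distance between gas_cap and gas_outlet below 0.01 m and z of gas_cap in the frame of gas_outlet below 0.052 m).
It fails at once if the green-winged cap is turned by more than 0.2 rad (value of joint co2_cap above 0.2 rad or value of joint co2_cap below -0.2 rad).
It also fails if it takes over 45 s, if anything falls off the work surface, if the arm or the gripper's body presses on something with over 40 N, if the wrist force passes 120 N, or if a joint passes its speed limit or range.

## Working session

There is one attempt and no reset: what is moved stays moved. The work goes in short steps, each a Python script; the robot and the scene stay as the last script left them, time stands still between calls to the robot, and variables do not carry over. Pictures are saved under pics/ and viewed, at most 10 in all, crops included, and the job is handed in when it is done.

```bash
mkdir -p pics; ls; python3 - <<'E'
from workcell import r, eyes, readout
import cv2, numpy as np
for n in ("top","scene"):
    im=eyes.grab_frame(n); cv2.imwrite(f"pics/{n}0.png",im[:,:,::-1])
    c=eyes.camera_info(n); print(n,np.round(c["camera_matrix"],1).tolist(),np.round(c["D"],4),np.round(c["extrinsics"],3).tolist())
a=readout.state();print(a["t"],np.round(a["orientation"],2).tolist(),a["gripper_width"])
E
```

```text
pics
top [[469.6, 0.0, 274.4], [0.0, 469.6, 216.4], [0.0, 0.0, 1.0]] [-0.1154  0.      0.      0.      0.    ] [[0.009, -0.978, 0.21, 0.398], [-1.0, -0.008, 0.006, -0.024], [-0.004, -0.21, -0.978, 0.843], [0.0, 0.0, 0.0, 1.0]]
scene [[458.2, 0.0, 280.7], [0.0, 458.2, 200.8], [0.0, 0.0, 1.0]] [-0.0816  0.      0.      0.      0.    ] [[-0.843, 0.441, -0.308, 0.813], [0.538, 0.672, -0.508, 0.389], [-0.017, -0.594, -0.804, 0.728], [0.0, 0.0, 0.0, 1.0]]
0.1 [[-0.93, 0.36, -0.0], [0.36, 0.93, -0.0], [0.0, -0.0, -1.0]] 0.9972324866441528
```

View pics/top0.png

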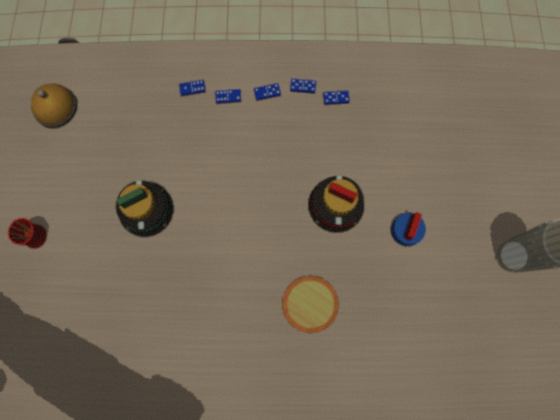

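View pics/scene0.png

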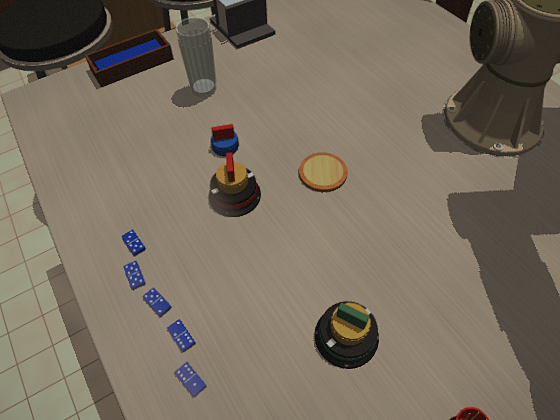

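```bash
cat > h.py <<'E'
from workcell import r, set_gripper, kinematics, readout, eyes, close_job
import cv2, numpy as np
def ray(info, px, z):
    K=np.array(info["camera_matrix"]);D=np.array(info["D"]);T=np.array(info["extrinsics"])
    n=cv2.undistortPoints(np.array(px,float).reshape(-1,1,2),K,D).reshape(-1,2)
    d=np.c_[n,np.ones(len(n))]@T[:3,:3].T; o=T[:3,3]
    return (o+d*((z-o[2])/d[:,2])[:,None])
def project(info,P):
    T=np.linalg.inv(np.array(info["extrinsics"]))
    return cv2.projectPoints(np.array(P,float).reshape(-1,1,3),cv2.Rodrigues(T[:3,:3])[0],T[:3,3],np.array(info["camera_matrix"]),np.array(info["D"]))[0].reshape(-1,2)
def mask(im,lo,hi):
    return cv2.inRange(cv2.cvtColor(im,cv2.COLOR_RGB2HSV),np.array(lo),np.array(hi))
def red(im): return mask(im,(0,150,110),(6,255,255))|mask(im,(172,150,110),(180,255,255))
def blobs(m,amin=8):
    return [c for c in cv2.findContours(m,cv2.RETR_EXTERNAL,cv2.CHAIN_APPROX_NONE)[0] if cv2.contourArea(c)>=amin]
def down(yaw):  # tool down, closing axis y at angle yaw in world
    y=np.array([np.cos(yaw),np.sin(yaw),0]);z=np.array([0,0,-1.]);return np.c_[np.cross(y,z),y,z]
E
python3 - <<'E'
from h import *
im=eyes.grab_frame("top");c=eyes.camera_info("top")
for nm,m,z in (("red",red(im),.103),("white",mask(im,(0,0,150),(180,60,255)),.040)):
    for b in blobs(m,4):
        x,y=b.reshape(-1,2).mean(0)
        if 280<x<440 and 120<y<350: print(nm,x,y,cv2.contourArea(b),ray(c,[(x,y)],z)[0].round(4),cv2.minAreaRect(b))
m=mask(im,(5,60,90),(35,255,255)); m[:, :260]=0;m[:,360:]=0;m[:250]=0
b=max(blobs(m),key=cv2.contourArea);P=ray(c,b,.010)[:,:2]
(cc,rad)=cv2.minEnclosingCircle((P*1000).astype(np.float32));print("coaster",cc,rad)
w=eyes.camera_info("wrist");s=readout.state()
R=np.array(s["orientation"]);T=np.array(w["extrinsics"]);print(R.T@(T[:3,3]-s["tool_pos"]),(R.T@T[:3,:3]).round(3),w["camera_matrix"])
for yaw in np.deg2rad([-26,154,-90,90]):print(yaw,kinematics.inverse_kinematics([.6,-.14,.2],down(yaw)))
E
```

```text
red 414.63461538461536 224.5 110.0 [ 0.5454 -0.2464  0.103 ] ((414.6500244140625, 224.55001831054688), (5.375872611999512, 24.03331184387207), 18.434947967529297)
red 343.2181818181818 190.4181818181818 121.5 [ 0.6012 -0.1311  0.103 ] ((343.07244873046875, 190.40274047851562), (26.446224212646484, 5.612688064575195), 25.34617805480957)
coaster (371.4589538574219, -83.14256286621094) 169.43359375
[ 0.07581825  0.00019981 -0.16154872] [[-0.    -0.954 -0.298]
 [ 1.    -0.    -0.   ]
 [ 0.    -0.298  0.954]] [[323.07069146   0.         277.78764221]
 [  0.         323.07069146 208.34830791]
 [  0.           0.           1.        ]]
-0.4537856055185257 [-0.35944509  0.39806092  0.13582284  1.30855825  0.          1.66513685]
2.6878070480712677 [-0.35944509  0.39806092  0.13582284  1.30855825  0.         -1.47645581]
-1.5707963267948966 [-0.35944509  0.39806092  0.13582284  1.30855825  0.          2.78214757]
1.5707963267948966 [-0.35944509  0.39806092  0.13582284  1.30855825  0.         -0.35944509]
```

```bash
python3 - <<'E'
from h import *
R=down(np.deg2rad(154))
r.move_to([.45,-.08,.24],R)
i=eyes.camera_info("wrist");a=eyes.grab_frame("wrist")
r.move_to([.598,-.131,.22],R)
j=eyes.camera_info("wrist");b=eyes.grab_frame("wrist")
np.savez("w.npz",a=a,b=b,ia=i["extrinsics"],ib=j["extrinsics"],K=j["camera_matrix"],D=j["D"])
v=np.vstack([a,b]);cv2.imwrite("pics/w1.png",cv2.resize(v,None,fx=.7,fy=.7,interpolation=cv2.INTER_AREA)[:,:,::-1]);print(readout.state()["t"])
E
```

```text
3.3833
```

View pics/w1.png

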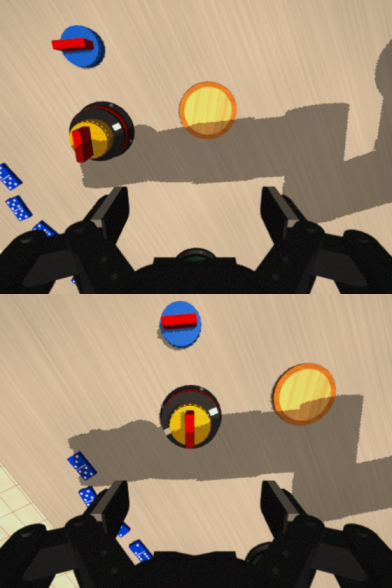

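The wrist pictures show the red-winged cap (second view about full-res (271,187)) with the white marks at about (240,197) and (305,168), and the coaster at (435,143), all unobstructed.

```bash
python3 - <<'E'
from h import *
d=np.load("w.npz")
for im,T in ((d["a"],d["ia"]),(d["b"],d["ib"])):
    c=dict(camera_matrix=d["K"],D=d["D"],extrinsics=T)
    for b in blobs(red(im),100):
        P=ray(c,b,.103)[:,:2]*1000; (cc,s,an)=cv2.minAreaRect(P.astype(np.float32)); print("red",b.reshape(-1,2).mean(0).round(),np.round(cc,1),np.round(s,1),round(an,1))
    for b in blobs(mask(im,(0,0,190),(180,50,255)),20):
        p=b.reshape(-1,2).mean(0);print("white",p.round(),cv2.contourArea(b),ray(c,[p],.040)[0].round(4))
    m=mask(im,(5,140,80),(32,255,255))
    for b in blobs(m,300):
        p=b.reshape(-1,2)
        for z in (.010,.071):
            P=ray(c,cv2.convexHull(b),z)[:,:2]*1000;print("yel z",z,p.mean(0).round(),np.round(cv2.fitEllipse(P.astype(np.float32))[0],1),np.round(cv2.minEnclosingCircle(P.astype(np.float32))[1],1))
E
```

```text
red [112. 209.] [ 602.6 -133.9] [45.6 11.2] 63.1
red [98. 62.] [ 538.  -247.2] [10.1 40. ] 68.7
white [166. 181.] 61.0 [ 0.5664 -0.1317  0.04  ]
yel z 0.01 [127. 196.] [ 631.9 -131.5] 41.0
yel z 0.071 [127. 196.] [ 598.5 -134.1] 34.6
yel z 0.01 [297. 157.] [422.7 -84.7] 49.7
yel z 0.071 [297. 157.] [421.9 -94.6] 41.9
red [271. 196.] [ 603.3 -134. ] [45.1 10. ] 63.9
red [255.  36.] [ 557.3 -253.2] [ 9.8 38.7] 68.8
white [ 90. 412.] 304.0 [0.9681 0.0453 0.04  ]
white [104. 405.] 34.0 [0.944  0.0441 0.04  ]
white [ 66. 331.] 33.5 [ 0.9174 -0.0757  0.04  ]
white [ 15. 327.] 440.0 [ 0.9695 -0.1067  0.04  ]
white [ 34. 318.] 140.5 [ 0.9415 -0.1074  0.04  ]
white [ 56. 310.] 32.0 [ 0.9103 -0.1052  0.04  ]
white [  4. 306.] 178.5 [ 0.9615 -0.1373  0.04  ]
white [  2. 256.] 32.0 [ 0.9203 -0.1902  0.04  ]
white [304. 168.] 70.5 [ 0.5657 -0.1314  0.04  ]
yel z 0.01 [271. 185.] [ 610.1 -122.1] 36.7
yel z 0.071 [271. 185.] [ 602.7 -134.8] 30.7
yel z 0.01 [434. 143.] [423.1 -85. ] 50.6
yel z 0.071 [434. 143.] [ 446.4 -103.8] 42.3
```

```bash
python3 - <<'E'
from h import *
d=np.load("w.npz");c=dict(camera_matrix=d["K"],D=d["D"],extrinsics=d["ib"])
m=mask(d["b"],(0,0,110),(180,110,255));m2=np.zeros_like(m);m2[150:215,228:252]=m[150:215,228:252]
for b in blobs(m2,5): p=b.reshape(-1,2).mean(0);print("mark2",p,cv2.contourArea(b),ray(c,[p],.040)[0].round(4))
R=down(np.deg2rad(153.6));p=np.array([.603,-.1342,.15])
set_gripper(.5,40)
r.move_to(p,R); p[2]=.089
print(r.move_linear(p,vel=.08,f_stop=8))
f0=readout.state()["wrist_force"]
set_gripper(0,40);s=readout.state();print(s["t"],s["gripper_width"],s["finger_force"],np.round(s["tool_pos"],4),np.round(f0,1),np.round(s["wrist_force"],1),np.round(s["torque"],2),s["qpos"])
E
```

```text
mark2 [234.08571429 199.8       ] 283.5 [ 0.6496 -0.1329  0.04  ]
mark2 [229.6        158.02222222] 47.5 [ 0.6322 -0.1753  0.04  ]
False
5.6583 0.0004930763540603896 0.0 [ 0.603  -0.1342  0.0891] [-0.3 -0.6 -0. ] [ 0.  -0.5  0.2] [-0.05 -0.01  0.01] [-3.48834331e-01  4.55063858e-01 -5.42671314e-02  1.06130238e+00
  1.32515495e-06 -1.45888062e+00]
```

```bash
python3 - <<'E'
from h import *
S=eyes.grab_frame("scene")[120:260,140:340];W=eyes.grab_frame("wrist")
v=np.hstack([cv2.resize(S,(600,420),interpolation=cv2.INTER_CUBIC)[:,50:450],W[:,80:480]])
cv2.imwrite("pics/g1.png",v[:,:,::-1])
E
```

```text
(no output)
```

View pics/g1.png

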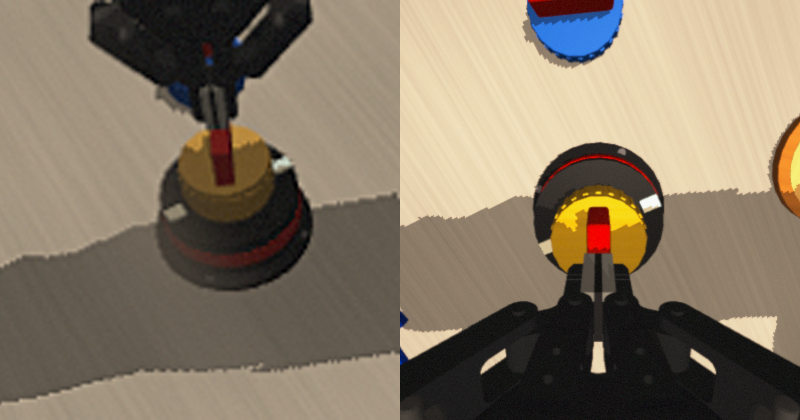

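```bash
python3 - <<'E'
from h import *
s=readout.state();R=np.array(s["orientation"]);p=np.array(s["tool_pos"]);print(r.nose_length,p,R.round(3).tolist())
for n in("scene","wrist"):
    c=eyes.camera_info(n);im=eyes.grab_frame(n)
    pts=[p+R[:,2]*k for k in(.014,0,-.02,-.054)]+[[.603,-.134,.103],[.603,-.134,.071],[.603,-.134,.04]]
    q=project(c,pts)
    for b in blobs(red(im),60):print(n,"red",cv2.boundingRect(b),ray(c,[b.reshape(-1,2).mean(0)],.103).round(3))
    if n=="scene": f=4;o=np.array([170,110]);v=cv2.resize(im[110:215,170:290],None,fx=f,fy=f,interpolation=cv2.INTER_CUBIC)
    else: f=2;o=np.array([180,180]);v=cv2.resize(im[180:390,180:380],None,fx=f,fy=f,interpolation=cv2.INTER_CUBIC)
    print(n,q.round(1).tolist())
    v=cv2.convertScaleAbs(v,alpha=1.6,beta=20)
    for k,a in enumerate(q): cv2.circle(v,tuple(int(t) for t in(a-o)*f),3,(0,255,0) if k<4 else (255,0,255),-1)
    if n=="scene":V=v
    else: cv2.imwrite("pics/g2.png",np.hstack([V,v[:420,:320]])[:,:,::-1])
E
```

```text
0.014 [ 0.60299547 -0.13419369  0.0890189 ] [[-0.445, -0.896, 0.0], [-0.896, 0.445, -0.0], [0.0, -0.0, -1.0]]
scene [[230.9, 170.6], [230.1, 165.7], [228.9, 158.4], [226.9, 145.5], [229.3, 160.7], [231.1, 172.0], [232.8, 182.4]]
wrist red (267, 223, 23, 31) [[ 0.597 -0.147  0.103]]
wrist red (229, 155, 107, 36) [[ 0.579 -0.179  0.103]]
wrist [[278.5, 242.7], [278.5, 252.9], [278.6, 270.5], [278.9, 312.9], [278.8, 265.1], [278.6, 240.3], [278.5, 222.7]]
```

View pics/g2.png

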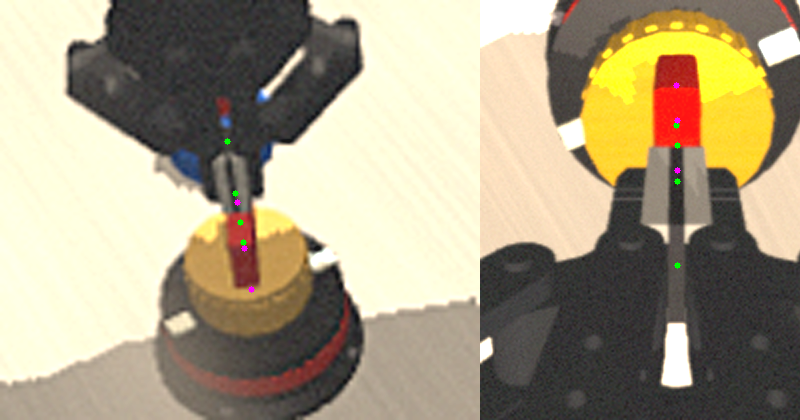

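The overlays show the closed pads above the wing's top, not straddling it. The fingertips seem to stand about 30–38 mm further back than stated. I'll touch the wing top gently to measure this.

```bash
python3 - <<'E'
from h import *
s=readout.state();p=np.array(s["tool_pos"]);q=p.copy();q[2]=.055
print(r.move_linear(q,vel=.02,f_stop=4))
s=readout.state();print(s["t"],np.round(s["tool_pos"],4),np.round(s["wrist_force"],1))
E
```

```text
True
6.4083 [ 0.6031 -0.1342  0.0851] [-0.4  0.3  4.6]
```

```bash
python3 - <<'E'
from h import *
p=np.array([.603,-.1342,.11])
r.move_linear(p,vel=.1); set_gripper(.5,40); p[2]=.058
print(r.move_linear(p,vel=.06,f_stop=8))
set_gripper(0,40);s=readout.state();print(s["t"],s["gripper_width"],s["finger_force"],np.round(s["tool_pos"],4),np.round(s["wrist_force"],1),np.round(s["torque"],2))
cv2.imwrite("pics/g3.png",cv2.convertScaleAbs(eyes.grab_frame("wrist")[130:400,130:430],alpha=1.4)[:,:,::-1])
E
```

```text
False
8.6917 0.13201120822908566 40.99205017089844 [ 0.6033 -0.1343  0.0585] [-0.1  0.4  2.4] [0.03 0.07 0.03]
```

View pics/g3.png

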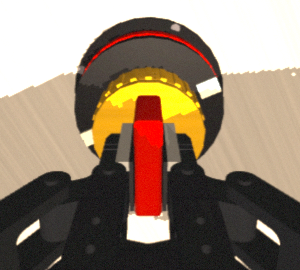

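Wing gripped (11 mm gap, 41 N) with the red wing squarely between the pads. Now turning clockwise.

```bash
python3 - <<'E'
from h import *
p=np.array(readout.state()["tool_pos"])
for a in (138,122,107,90.5):
    r.move_to(p,down(np.deg2rad(a)));s=readout.state()
    print(a,round(s["t"],2),np.round(s["tool_pos"],4),np.round(s["wrist_force"],1),np.round(s["torque"],2),round(s["gripper_width"],3))
r.pause(.2)
cv2.imwrite("pics/g4.png",cv2.convertScaleAbs(eyes.grab_frame("wrist")[130:400,130:430],alpha=1.4)[:,:,::-1])
E
```

```text
138 9.11 [ 0.6034 -0.1342  0.0585] [ 0.8 -0.2  0.7] [ 0.09 -0.1   0.05] 0.131
122 9.48 [ 0.6034 -0.1343  0.0585] [0.5 0.6 0.3] [ 0.11 -0.16 -0.01] 0.135
107 9.84 [ 0.6034 -0.1344  0.0585] [ 0.3 -0.2 -0.1] [ 0.01 -0.14  0.  ] 0.134
90.5 10.22 [ 0.6033 -0.1344  0.0585] [0.8 0.4 0.9] [-0.02 -0.17  0.  ] 0.137
```

View pics/g4.png

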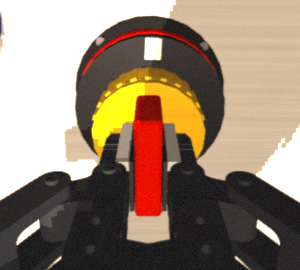

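The wing is aligned with the white mark (mark at crop x=153, wing 147, about 4°). Lifting.

```bash
python3 - <<'E'
from h import *
p=np.array(readout.state()["tool_pos"]);p[2]+=.012
print(r.move_linear(p,vel=.04,f_stop=15))
s=readout.state();print(np.round(s["tool_pos"],4),np.round(s["wrist_force"],1),s["gripper_width"])
if s["tool_pos"][2]>.068:
    p[2]=.13;print(r.move_linear(p,vel=.1,f_stop=15))
    p[:2]=.4229,-.0849;r.move_linear(p,vel=.12)
    s=readout.state();print(s["t"],np.round(s["tool_pos"],4),np.round(s["wrist_force"],1),s["gripper_width"],s["finger_force"])
    a=eyes.grab_frame("wrist");b=eyes.grab_frame("scene");
    cv2.imwrite("pics/g5.png",np.hstack([a[60:420,100:460],b[60:420,150:510]])[:,:,::-1])
E
```

```text
False
[ 0.6034 -0.1344  0.0707] [ 0.4 -0.1 -2.7] 0.12858721947079563
False
13.3667 [ 0.4235 -0.0852  0.13  ] [-0.2  0.8 -3.2] 0.12693977541149154 40.332491397857666
```

View pics/g5.png

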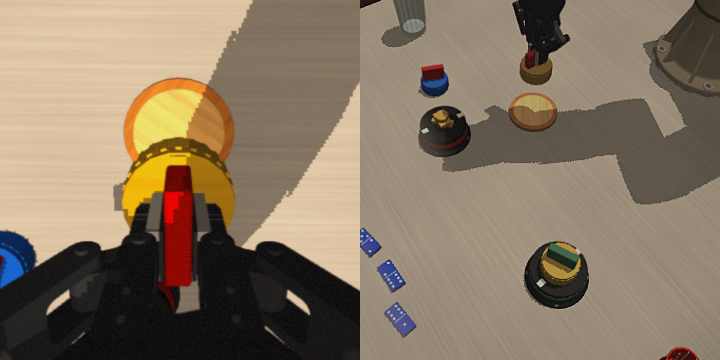

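Cap is held upright above the coaster. Lowering.

```bash
python3 - <<'E'
from h import *
p=np.array([.4229,-.0849,.036]);print(r.move_linear(p,vel=.08,f_stop=12))
r.pause(.1)
p[2]=.020;print(r.move_linear(p,vel=.015,f_stop=3))
r.pause(.15);s=readout.state();print(s["t"],np.round(s["tool_pos"],4),np.round(s["wrist_force"],1),s["gripper_width"],s["finger_force"])
set_gripper(.45);r.pause(.2)
p=np.array(s["tool_pos"]);p[2]+=.12;r.move_linear(p,vel=.1)
i=eyes.camera_info("wrist");a=eyes.grab_frame("wrist");b=eyes.grab_frame("scene");j=eyes.camera_info("scene")
cv2.imwrite("pics/g6.png",np.hstack([a[0:360,100:460],b[60:420,150:510]])[:,:,::-1])
for c,im in((i,a),(j,b)):
    for k in blobs(red(im),60):
        P=ray(c,k,.070)[:,:2]*1000;print(np.round(cv2.minAreaRect(P.astype(np.float32)),1) if 0 else [np.round(t,1) for t in cv2.minAreaRect(P.astype(np.float32))])
s=readout.state();print(s["t"],np.round(s["wrist_force"],1),s["gripper_width"],s["finger_force"])
E
```

```text
False
True
15.7583 [ 0.4228 -0.0847  0.0254] [-0.1  0.4  5.5] 0.13374894951610056 41.53654754161835
[array([ 538.2, -250.8]), array([10.6, 26.7]), np.float64(67.3)]
[array([423.3, -84.6]), array([46. , 10.3]), np.float64(0.5)]
17.7917 [0.1 0.6 0.2] 0.4491142510551937 0.0
```

View pics/g6.png

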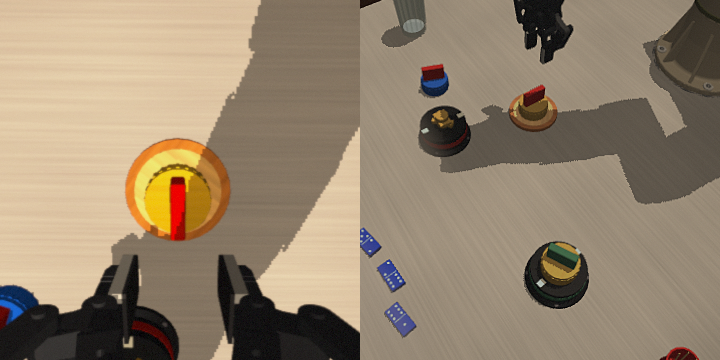

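The cap stands upright and centred on the coaster (wing at (423.3, -84.6) mm, coaster at about (423, -85) mm), and the gripper is clear.

```bash
python3 -c "
from workcell import close_job
print(close_job())"
```

```text
the job is handed in; nothing more can be done
None
```

I turned the red-winged cap clockwise to the white marks, lifted it off and set it upright within about 1 mm of the coaster's centre; I never touched the green-winged cap, and the job is handed in at about 18 s, with no verdict returned.

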